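# Load the casting ring and index the transfer slide

## Task

Set the steel casting ring that stands in front of the slide (not the one far back on the mat) upright and fully home in the round rubber nest on the slide's carriage while the carriage is still at its loading end, without dropping it, and let go of it. Then take the carriage by its handle and slide it along the rail until the spring ball clicks into the notch of the index bar, not running on past the notch, and finish there still gripping the handle, with the ball in the notch, the ring seated and the hand clear of the ring. Leave the glass slab, the wax tin and the pale green dental model where they are.

Things in the scene. Friction and masses are not known exactly. Their poses are not given: they have to be found in the camera images.
- ring: Steel casting ring, an open dark grey tube 52 mm in outer diameter, 50 mm tall, wall 3.5 mm, 0.22 kg, standing upright on the bench between the robot and the slide. Origin: centre of its lower end; z up along its axis.
- slide_base: Fixed transfer slide on the bench: aluminium base plate 104 x 330 x 10 mm with two round guide rods and a dark end block at each end (top 28 mm over the bench). Origin on the bench, on the rail's centre line; x points to the far side, where the index bar is, y along the rail in the sliding direction (from the loading end, the right end seen from the robot, toward the left), z up.
- carriage: Aluminium carriage, deck 68 mm wide, 130 mm long, top 34 mm over the bench; round black rubber nest on its leading (+y) half, upright grey handle on its trailing half. It moves only along the slide's y: 165 mm of travel, starting within 25 mm of the loading end, drag about 2 N. Origin at mid-length, at bench level; axes as the slide's.
- nest (a point): Centre of the nest's floor, 37 mm over the bench and 31 mm ahead (+y) of the carriage's origin, 77 mm ahead of the handle. The nest is a round rubber cup, inner diameter 56 mm, widening at the mouth; its rim stands 9 mm over the floor. A little cone 20 mm wide, 11 mm high stands in its middle and goes inside the ring. The ring is home when its lower end lies on this floor.
- handle (a point): Middle of the top of the carriage's handle: an upright grey block, 18 mm thick across the rail (x), 30 mm along the rail (y), its top 92 mm over the bench, rising 54 mm clear above its foot.
- ball (a point): The ball's contact point on the carriage's far flank, on its mid-length, 28 mm over the bench, 46 mm ahead (+y) of the handle. The ball (16 mm wide, sprung toward the bar with about 12 N) rides along the flat face of the index bar.
- notch (a point): Centre of the only notch (10 mm wide gap, open to the top) across the index bar, a steel bar 14 mm thick along the rail's far side, top 36 mm over the bench. Axes as the slide's. Its place along the rail varies: 60 to 130 mm ahead of the ball at the start. Within 4 mm the ball pulls a free carriage to the notch's centre with about 5 N; about 10 N pulls it out either way.
- slab: Bystander: frosted glass mixing slab, 65 x 110 x 12 mm. Origin: centre of its underside.
- wax_tin: Bystander: low round wax tin, 66 mm wide, 24 mm high. Origin: centre of its underside.
- green_model: Bystander: pale green horseshoe dental model, 48 x 60 x 25 mm, near the far jars. Origin: centre of its underside.
There are look-alikes about, which are no part of the job. Leave any blue, orange or yellow look-alike of the ring alone.

How it is judged:
On the way, in this order (a step that is already met when the one before it is completed fails the run):
1. the ring sits home in the nest and is let go, the carriage still at its loading end (ball more than 40 mm short of the notch) (horizontal distance between ring and nest below 0.005 m and z of ring in the frame of nest between -0.003 and 0.003 m and angle between ring's own z axis and vertical below 0.06 rad and contact force between the fingers and ring below 0.1 N and y of ball in the frame of notch below -0.04 m), for 0.2 s.
2. the carriage stands with its ball in the notch, gripped (y of ball in the frame of notch between -0.003 and 0.003 m and contact force between the fingers and carriage above 2 N and linear speed of carriage below 0.01 m/s and contact force between the fingers and ring below 0.1 N), for 0.3 s.
At the end, for the whole second after the job is handed in: The fingers hold the carriage (more than 2 N), which stands still with its ball within 3 mm of the notch's centre along the rail; the ring is upright (0.06 rad) and home in the nest (axis within 5 mm, lower end within 3 mm of the floor) and not touched by the fingers (all of step 2 and horizontal distance between ring and nest below 0.005 m and z of ring in the frame of nest between -0.003 and 0.003 m and angle between ring's own z axis and vertical below 0.06 rad); the arm keeps its last pose, push and grip.
It fails at once if the carriage is run more than 20 mm past the notch (y of ball in the frame of notch above 0.02 m).
It fails at once if the ring is dropped (loose while more than 20 mm over the nest's floor) (height (world z) of ring above 0.057 m and contact force between anything else and ring below 0.01 N).
It fails at once if the glass slab is shifted more than 25 mm (distance of slab from where it was at the start of the episode above 0.025 m).
It fails at once if the wax tin is shifted more than 25 mm (distance of wax_tin from where it was at the start of the episode above 0.025 m).
It fails at once if the green dental model is shifted more than 25 mm (distance of green_model from where it was at the start of the episode above 0.025 m).
It also fails if it takes over 48 s, if anything falls off the work surface, if the arm or the gripper's body presses on something with over 40 N, if the wrist force passes 120 N, or if a joint passes its speed limit or range.

## Robot

A 6-joint arm with a two-finger parallel gripper is mounted at the origin on a cart in front of the work surface, level with it; the furniture and walls round the work are solid. World frame = base frame: x ahead of the robot, y to its left, z up, the work surface at z = 0. Lengths are in m, angles in rad, forces in N, time in s.
With the tool pointing down it reaches from about 0.35 to 0.975 m from the base axis. Payload 4.9 kg.
Tool frame: the origin (TCP) lies at the very end of the fingers, on their centre line; the grasp point (between the pads) lies manip.grip_point_offset behind it (manip.grip_point_offset is the distance from the TCP to the grasp point, in m); z points along the fingers, y is the direction in which the jaws open and shut (so a half turn about z gives the same grasp; the last joint's range is limited). The gripper opens to 85 mm and grips with 20 to 120 N. Pads are 22 mm wide; open, the fingers measure 114 mm over their backs; the gripper's body (76 mm by 85 mm) begins 54 mm behind the grasp point. The pads swing forward as they close: fully open they stand 13 mm farther back than shut.
Start: joints at [-1.317, 0.053, 1.613, -0, 1.476, -0.119], TCP at [0.228, -0.582, 0.202] pointing down, gripper open.
Joint ranges: [-3.01, 3.01], [-1.01, 2.22], [0.06, 2.58], [-1.02, 4.17], [0.09, 2.62], [-3.14, 3.14]. Speed limits (rad/s): [2.57, 2.57, 3.14, 3.14, 3.14, 3.14].

## Interface

Orientations are given as a unit quaternion [w, x, y, z].
In Python, from plant import status, grab_frame, camera_params, ticket, boxes_of, outline_of, manip gives the robot as it stands. The module is installed in compiled form; this text tells all that it offers.
- The arm moves only by the tool play_rows, never from a script. Its argument "deltas" is a list of rows, each a list of 2 entries, a list of its own where there are three numbers: the shift along the world's x, y, z in m, then the turn about the world's z in rad. A call has 1 to 5 rows; each row is the pose to reach, as a shift and turn from the pose commanded when the call began; what a row does not reach only later rows make up. A row lasts 1/8 s, in which the tool goes at most 62.5 mm and 10.7 degrees, less where a joint would pass 70% of its speed; a pose out of reach is approached as far as the arm can. A call with a gripper value outside its range is refused whole. "grip" is the opening, from -1 (shut) to 1 (fully open), set as the call begins (left out, the last holds). The fingers move at their own pace and stop on an object; the grip force is fixed at half the most. Time passes only in rows, so rows that repeat a pose let the fingers close. It gives the time, the measured TCP pose, the force and the opening at its end, in the units of the state.
- status.state(): the state, without advancing time (a new reading comes with each control period).
- grab_frame(name): name is "side" or "top"; returns (picture, depth): 384x512x3 uint8, blue, green, red; 384x512 float32, m along the optical axis (not along the pixel's ray), 0 where there is no reading.
- camera_params(name): a dict with "mtx" (3x3 intrinsics, pixels), "world_from_camera" (4x4, takes a point from camera to world coordinates). Camera axes: x right, y up, looking along -z (the intrinsics and any distortion apply to the point x, -y, -z); pixel columns grow to the right and rows downward; lengths in m; the calibration is good to about 2 mm. A picture is of the moment at which its call begins. camera_params takes no time and is no camera call.
- ticket.job_done(): hands the job in, once; it reports no verdict.
Trained networks look in the newest picture that a camera, given by its name, has taken for a name from the list of things; names that differ only in an ending like _2 or _b are one class to them, and where a whole thing is asked for, a point or a joint stands for the part that bears it (a point fixed in the world has none). Each returns a list of dicts, best first, with "confidence" (0 to 1); they miss things now and then, are a little off and sometimes report something else, mostly with a low value. They report only what shows in the picture. A call takes as long as a camera call. They do not tell look-alikes from the thing itself.
- boxes_of(camera, name): "box" ([left, top, right, bottom] in pixels, round what is visible of it).
- outline_of(camera, name): "region" (384x512 bool, what is visible of it) and "box" ([left, top, right, bottom] in pixels, round what is visible of it).
The state is a dict: "time": time; "joint_pos": joint angles; "joint_vel": joint speeds; "joint_efforts": joint torques, N m; "tool_pos": TCP position; "tool_rot": TCP orientation; "contact_force": force on the tool from outside, world axes, zero at the start; "ft_torque": the same for the moment, N m; "gripper_width": opening from 0.0 (shut) to 1.0 (fully open).
Only numpy, scipy, OpenCV 4.12 (cv2) and the standard library are available. Lean on these libraries where they do the work, as an engineer would, in place of code of your own. Each camera call takes 0.05 s, during which the arm holds its last target.

## Working session

There is one attempt and no reset: what is moved stays moved. The work goes in short steps, Python scripts to look and compute and a tool call to move; the robot and the scene stay as the last step left them, time stands still between calls to the robot, and variables do not carry over. Pictures are saved under pics/ and viewed, and the job is handed in when it is done.

Besides the shell and the picture viewer there is one more tool, called after "Emit:" as name(argument=value, ...), one argument or row to a line, values as JSON. play_rows: Moves the arm, as the interface text tells. Its arguments: {"type":"object","properties":{"deltas":{"type":"array"},"grip":{"type":"number"}},"required":["deltas"]}

```bash
mkdir -p pics; cat > h.py <<'E'
import numpy as np, cv2
from plant import status, grab_frame, camera_params, ticket, boxes_of, outline_of, manip
def world(cam,depth,mask=None):
    p=camera_params(cam);K=np.array(p["mtx"]);T=np.array(p["world_from_camera"])
    v,u=np.mgrid[0:depth.shape[0],0:depth.shape[1]]
    x=(u-K[0,2])/K[0,0]*depth;y=(v-K[1,2])/K[1,1]*depth
    P=np.stack([x,-y,-depth,np.ones_like(depth)],-1)@T.T
    return P[...,:3]
def proj(cam,X):
    p=camera_params(cam);K=np.array(p["mtx"]);T=np.linalg.inv(np.array(p["world_from_camera"]))
    c=T[:3,:3]@np.array(X)+T[:3,3]; return K[0,0]*c[0]/-c[2]+K[0,2],K[1,1]*-c[1]/-c[2]+K[1,2]
E
python3 - <<'E'
from h import *
print(status.state()['tool_rot'],manip.grip_point_offset)
for c in("top","side"):
    p=camera_params(c);print(c,p)
    im,d=grab_frame(c);cv2.imwrite(f"pics/{c}0.png",im);np.save(f"{c}0.npy",d)
    W=world(c,d)
    for n in("ring","carriage","handle","nest","notch","slide_base"):
        for r in outline_of(c,n)[:4]:
            m=r["region"]&(d>0);print(c,n,round(r["confidence"],2),np.round(r["box"]),np.round(np.median(W[m],0),3) if m.any() else '')
E
```

```text
[-1.02653902e-03  9.82674737e-01  1.85335639e-01 -8.58131309e-05] 0.0187
top {'mtx': array([[456.88177528,   0.        , 258.7478234 ],
       [  0.        , 456.88177528, 189.44669951],
       [  0.        ,   0.        ,   1.        ]]), 'world_from_camera': array([[ 0.00770676,  0.99411009, -0.10810061,  0.40977343],
       [-0.99995365,  0.00828543,  0.00490498, -0.02751384],
       [ 0.00577175,  0.1080578 ,  0.99412786,  1.39318124],
       [ 0.        ,  0.        ,  0.        ,  1.        ]])}
top ring 0.61 [201. 250. 220. 269.] [0.355 0.117 0.043]
top ring 0.54 [259. 212. 273. 229.] [ 0.468 -0.067  0.047]
top ring 0.46 [220. 224. 226. 235.] [0.447 0.066 0.047]
top carriage 0.79 [275. 149. 319. 179.] [ 0.635 -0.143  0.036]
top carriage 0.51 [224. 148. 306. 161.] [ 0.669 -0.052  0.035]
top handle 0.9 [275. 153. 320. 177.] [ 0.635 -0.146  0.036]
top nest 0.72 [275. 154. 320. 179.] [ 0.634 -0.143  0.036]
top slide_base 0.75 [213. 143. 326. 191.] [ 0.628 -0.062  0.019]
side {'mtx': array([[495.05388473,   0.        , 256.87535509],
       [  0.        , 495.05388473, 187.9400565 
[... 296 characters left out ...]
.        ,  1.        ]])}
side ring 0.93 [208. 186. 232. 208.] [ 0.465 -0.054  0.03 ]
side ring 0.88 [241. 134. 266. 155.] [0.437 0.139 0.029]
side ring 0.82 [221. 156. 243. 182.] [0.44  0.042 0.03 ]
side ring 0.81 [184. 157. 205. 188.] [ 0.355 -0.022  0.027]
side carriage 0.85 [243. 227. 288. 287.] [ 0.643 -0.148  0.037]
side handle 0.85 [241. 227. 286. 284.] [ 0.642 -0.149  0.036]
side nest 0.85 [243. 229. 288. 285.] [ 0.643 -0.149  0.037]
side notch 0.67 [242. 228. 285. 286.] [ 0.643 -0.149  0.037]
side notch 0.63 [274. 192. 319. 283.] [ 0.674 -0.071  0.035]
side slide_base 0.83 [233. 172. 319. 300.] [ 0.639 -0.095  0.023]
side slide_base 0.31 [244. 230. 289. 285.] [ 0.643 -0.149  0.037]
```

```bash
python3 - <<'E'
import cv2
a=cv2.imread('pics/top0.png')[110:300,170:350]; cv2.imwrite('pics/top0c.png',cv2.resize(a,None,fx=3.15,fy=3.15,interpolation=3))
a=cv2.imread('pics/side0.png')[120:310,160:340]; cv2.imwrite('pics/side0c.png',cv2.resize(a,None,fx=3.15,fy=3.15,interpolation=3))
E
```

```text
(no output)
```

View pics/top0.png

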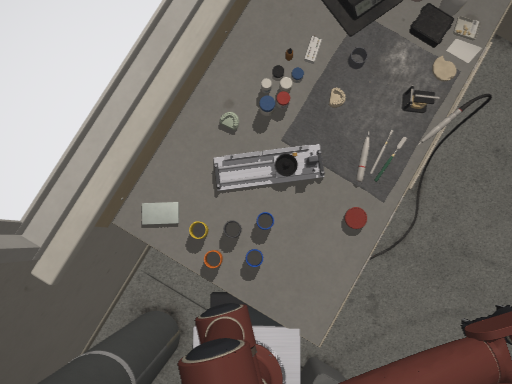

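View pics/side0.png

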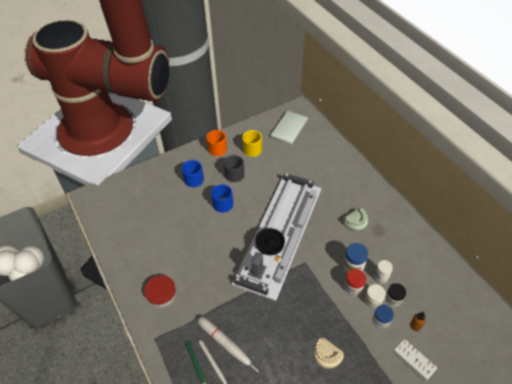

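```bash
true
```

```text
(no output)
```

Candidates by top pixel: yellow (198,230), orange (213,259), blue (264,221) and (254,259), dark grey (232,229), and a dark one back on the mat (359,57). The dark grey one at (232,229), which is (233,168) in the side view, fits: it's steel grey and in front of the slide. I'll confirm it in crops.

View pics/top0c.png

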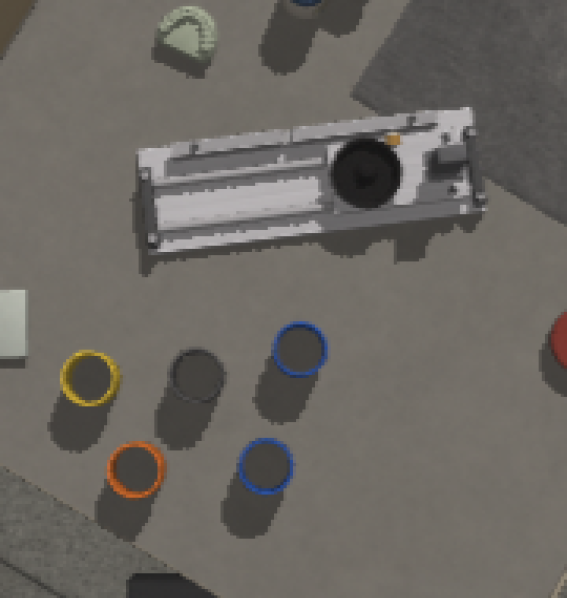

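View pics/side0c.png

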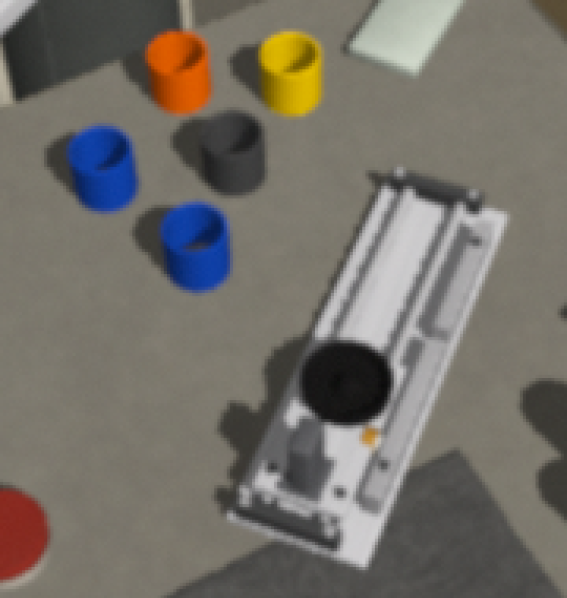

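```bash
python3 - <<'E'
from h import *
for c,(l,t,r,b) in (("top",(218,215,246,245)),("side",(215,150,248,185))):
    d=np.load(f"{c}0.npy");W=world(c,d)
    P=W[t:b,l:r].reshape(-1,3); 
    print(c,'bench z',np.median(P[P[:,2]<0.012,2]))
    q=P[(P[:,2]>0.040)&(P[:,2]<.065)]
    print(len(q),np.round(q.min(0),3),np.round(q.max(0),3),np.round(np.median(q,0),3))
    (x,y),r_=cv2.minEnclosingCircle((q[:,:2]*1000).astype(np.float32));print('enc',x,y,r_)
    # project predicted circle check
    d2=W[140:200,205:335] if c=="top" else W[165:305,225:325]
    Q=d2.reshape(-1,3); h=Q[(Q[:,2]>0.07)&(Q[:,2]<.11)]
    print('handle',len(h),np.round(h.min(0),3),np.round(h.max(0),3),np.round(np.median(h,0),3))
    # slide bar points z~0.036
    bpts=Q[(Q[:,2]>0.02)&(Q[:,2]<.05)]
    rc=cv2.minAreaRect((bpts[:,:2]*1000).astype(np.float32));print('rect',rc)
E
```

```text
top bench z -0.0010608375052998387
68 [0.415 0.02  0.042] [0.465 0.07  0.058] [0.439 0.047 0.049]
enc 439.86016845703125 44.82041931152344 25.700824737548828
handle 73 [ 0.633 -0.204  0.071] [ 0.651 -0.174  0.101] [ 0.641 -0.187  0.09 ]
rect ((631.6224365234375, -62.47914123535156), (96.00847625732422, 328.5436706542969), 8.167946815490723)
side bench z 2.10821257017324e-05
156 [ 0.414 -0.038  0.04 ] [0.465 0.07  0.054] [0.44  0.042 0.048]
enc 440.45013427734375 15.954100608825684 53.8704948425293
handle 155 [ 0.632 -0.206  0.07 ] [ 0.652 -0.175  0.095] [ 0.645 -0.194  0.09 ]
rect ((579.6571044921875, -77.758544921875), (240.74472045898438, 334.8760681152344), 17.182493209838867)
```

The dark grey ring at (232,229) top and (233,168) side is confirmed as an open dark tube, with only coloured rings around it. The nest is at about (286,165) top, and the handle at about (313,160). Next I'll fit the rail direction, nest, handle and notch.

```bash
cat >> h.py <<'E'
def ray(cam,u,v,z):
    p=camera_params(cam);K=np.array(p["mtx"]);T=np.array(p["world_from_camera"])
    d=T[:3,:3]@np.array([(u-K[0,2])/K[0,0],-(v-K[1,2])/K[1,1],-1]);o=T[:3,3]
    return (o+d*(z-o[2])/d[2])[:2]
E
python3 - <<'E'
from h import *
def rect(cam,x0,y0,yaw,im,z,name):
    # orthorectified view in slide axes at height z, 1 px = 0.5 mm
    H=[];s=0.0005
    src=[];dst=[]
    c,sn=np.cos(yaw),np.sin(yaw)
    for a,b in((-.08,-.18),(.08,-.18),(.08,.18),(-.08,.18)):
        X=(x0+c*a-sn*b,y0+sn*a+c*b,z);dst.append(((.18-b)/s,(.08-a)/s));src.append(proj(cam,X))
    M=cv2.getPerspectiveTransform(np.float32(src),np.float32(dst))
    o=cv2.warpPerspective(im,M,(720,320),flags=cv2.INTER_CUBIC);cv2.imwrite(name,o)
    return o
st=[]
for c in("top","side"):
    im=cv2.imread(f"pics/{c}0.png");d=np.load(f"{c}0.npy");W=world(c,d)
    # bar/deck plane points 0.030-0.04
    Q=W.reshape(-1,3);m=(abs(Q[:,2]-.006)<.02)
    st.append(rect(c,.632,-.0625,np.deg2rad(6.8),im,.036,'x.png'))
    # nest: dark
    reg=(slice(150,182),slice(270,303)) if c=="top" else (slice(225,258),slice(252,288))
    g=im[reg].max(2); 
    n,lab,s,cen=cv2.connectedComponentsWithStats((g<45).astype(np.uint8))
    k=1+np.argmax(s[1:,4]);cu,cv_=cen[k]+[reg[1].start,reg[0].start]
    cnt=cv2.findContours((lab==k).astype(np.uint8),0,1)[0][0]; e=cv2.fitEllipse(cnt)
    print(c,'nest',s[k],cu,cv_,e,ray(c,cu,cv_,.046),ray(c,e[0][0]+reg[1].start,e[0][1]+reg[0].start,.046))
cv2.imwrite('pics/rect0.png',np.vstack([st[0][40:],st[1][40:]]))
E
```

```text
top nest [  5   4  22  22 370] 285.96216216216214 164.52972972972972 ((15.954289436340332, 14.532456398010254), (20.53470230102539, 21.19366455078125), 177.2950897216797) [ 0.63174942 -0.11481174] [ 0.63174098 -0.11478825]
side nest [  4   4  28  25 566] 269.3445229681979 241.1060070671378 ((17.336299896240234, 16.1102352142334), (24.467609405517578, 27.552885055541992), 92.77266693115234) [ 0.63336197 -0.11644762] [ 0.63335121 -0.11646645]
```

View pics/rect0.png

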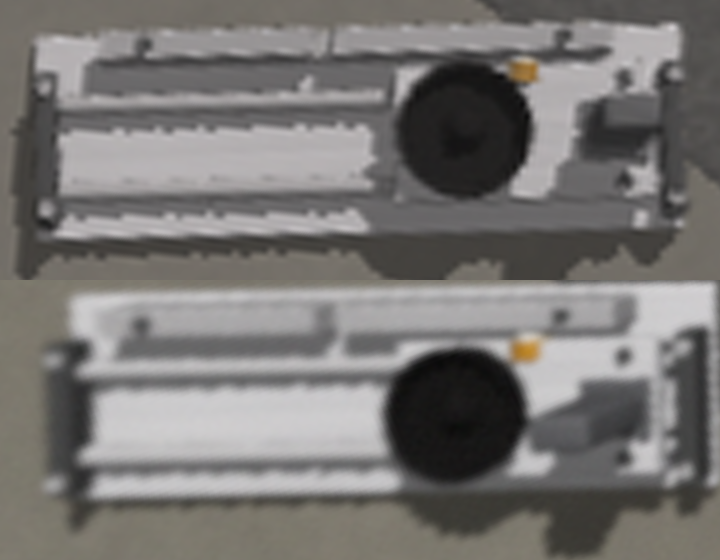

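Measured so far: ring (0.440, 0.045), nest (0.6325, −0.1155), rail yaw about 8°, handle (0.643, −0.191), and notch about 97 mm ahead of the ball. I'll keep the jaws along the slide's x, which needs a turn of about +1.337 rad. Moving above the ring.

Emit:
play_rows(
  deltas=[
    [[0.02, 0.06, 0], 0.17],
    [[0.04, 0.12, 0], 0.34],
    [[0.06, 0.18, 0], 0.5],
    [[0.08, 0.24, 0], 0.67],
    [[0.1, 0.3, 0], 0.8],
  ],
  grip=1,
)

```text
time: 1.32
tool_pos: [0.3268, -0.2838, 0.2023]
tool_rot: [0.0, 0.832, 0.555, 0.0]
contact_force: [1.5, 0.0, -0.4]
gripper_width: 1.001
```

Emit:
play_rows(
  deltas=[
    [[0.02, 0.06, 0], 0.13],
    [[0.04, 0.12, 0], 0.26],
    [[0.06, 0.18, 0], 0.4],
    [[0.08, 0.24, 0], 0.5],
    [[0.1, 0.3, 0], 0.537],
  ],
)

```text
time: 1.95
tool_pos: [0.4257, 0.0129, 0.2027]
tool_rot: [0.001, 0.656, 0.755, 0.0]
contact_force: [2.2, -0.8, -0.1]
gripper_width: 1.0
```

Emit:
play_rows(
  deltas=[
    [[0.012, 0.027, 0], 0],
    [[0.012, 0.027, -0.03], 0],
    [[0.012, 0.027, -0.05], 0],
    [[0.012, 0.027, -0.05], 0],
  ],
)

```text
time: 2.45
tool_pos: [0.4359, 0.0381, 0.1504]
tool_rot: [-0.001, 0.656, 0.755, -0.001]
contact_force: [0.4, -0.1, -0.1]
gripper_width: 1.002
```

```bash
cat >>h.py <<'E'
from scipy.spatial.transform import Rotation as R
def st():
    s=status.state();q=s['tool_rot'];r=R.from_quat([q[1],q[2],q[3],q[0]]).as_matrix()
    print(s['time'],np.round(s['tool_pos'],4),'jaw deg',np.rad2deg(np.arctan2(r[1,1],r[0,1])),'z',np.round(r[:,2],3),'F',np.round(s['contact_force'],2),'w',s['gripper_width'],np.round(s['joint_pos'],2))
E
python3 - <<'E'
from h import *
st()
for c in("top","side"):
    im,d=grab_frame(c);cv2.imwrite(f"pics/{c}1.png",im);np.save(f"{c}1.npy",d)
a=cv2.imread('pics/side1.png')[100:240,140:300];cv2.imwrite('pics/side1c.png',cv2.resize(a,None,fx=4,fy=4,interpolation=2))
E
```

```text
2.45 [0.4359 0.0381 0.1504] jaw deg 7.98413483921722 z [-0.004  0.    -1.   ] F [ 0.36 -0.11 -0.11] w 1.0019523110487258 [-0.08 -0.38  2.09  0.    1.44 -0.22]
```

View pics/side1c.png

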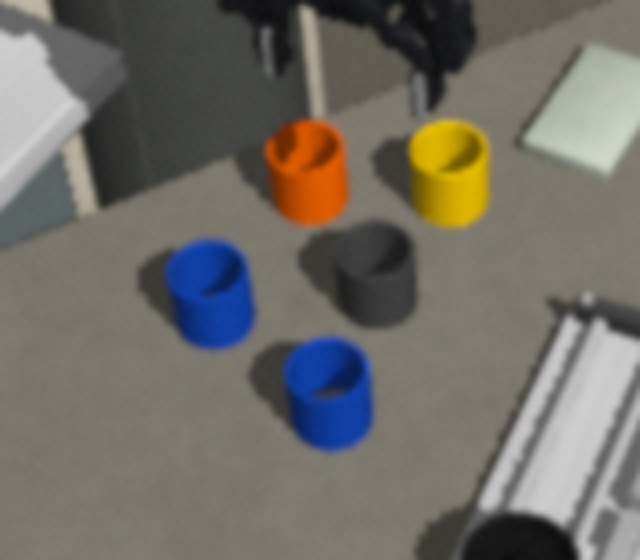

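The side view shows the grey ring at crop (376,275), free between the coloured ones, with the open gripper above. Next I'll refine the ring centre from the side view and check the tracking.

```bash
python3 - <<'E'
from h import *
st()
print(ray('side',234,162.5,.05),ray('side',234,162.5,.05))
for c,l,t,r,b in(("side",218,148,250,188),("top",218,212,248,246)):
    d=np.load(f"{c}0.npy");W=world(c,d)[t:b,l:r]
    im=cv2.imread(f'pics/{c}0.png')[t:b,l:r].astype(int); sat=im.max(2)-im.min(2)
    m=(W[...,2]>.043)&(W[...,2]<.06)&(sat<30)
    q=W[m];print(c,len(q),q.min(0),q.max(0))
    A=np.c_[q[:,:2],np.ones(len(q))];s=np.linalg.lstsq(A,(q[:,:2]**2).sum(1),rcond=None)[0];print('circ',s[:2]/2,np.sqrt(s[2]+(s[:2]**2).sum()/4))
E
```

```text
2.55 [0.4376 0.0378 0.1529] jaw deg 7.956450600328329 z [ 0.001 -0.    -1.   ] F [-0.17  0.27  0.59] w 1.0008115568046372 [-0.08 -0.39  2.08  0.    1.44 -0.22]
[0.44295241 0.04385891] [0.44295241 0.04385891]
side 116 [0.41394179 0.01633155 0.04306383] [0.46489801 0.06966286 0.05396428]
circ [0.43949126 0.04372535] 0.023961165049472447
top 65 [0.41529908 0.01972693 0.04305453] [0.46496011 0.0698821  0.05751989]
circ [0.43956219 0.04457067] 0.02397047893232663
```

Emit:
play_rows(
  deltas=[
    [[0.002, 0.0063, -0.03], 0],
    [[0.002, 0.0063, -0.07], 0],
    [[0.002, 0.0063, -0.11], 0],
    [[0.002, 0.0063, -0.134], 0],
    [[0.002, 0.0063, -0.134], 0],
  ],
)

```text
time: 3.18
tool_pos: [0.4385, 0.0441, 0.0174]
tool_rot: [-0.001, 0.656, 0.754, -0.001]
contact_force: [-0.2, -0.5, 0.2]
gripper_width: 0.998
```

```bash
python3 - <<'E'
from h import *
st()
for c in("top","side"):
    im,d=grab_frame(c);cv2.imwrite(f"pics/{c}2.png",im);np.save(f"{c}2.npy",d)
a=cv2.imread('pics/side2.png')[100:240,140:300];b=cv2.imread('pics/top2.png')[180:320,170:330];cv2.imwrite('pics/c2.png',cv2.resize(np.hstack([a,b]),None,fx=2.5,fy=2.5,interpolation=2))
E
```

```text
3.175 [0.4385 0.0441 0.0174] jaw deg 7.941870286882682 z [-0.003  0.    -1.   ] F [-0.22 -0.49  0.16] w 0.9978899325437134 [-0.07 -0.21  2.18  0.    1.17 -0.21]
```

View pics/c2.png

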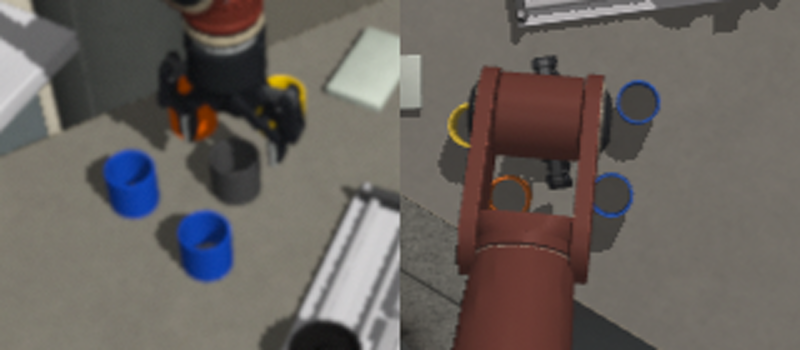

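The open fingers straddle the grey ring (side crop (235,170)) and nothing else is in the way. Closing.

Emit:
play_rows(
  deltas=[
    [[0, 0, 0], 0],
    [[0, 0, 0], 0],
    [[0, 0, 0], 0],
    [[0, 0, 0], 0],
    [[0, 0, 0], 0],
  ],
  grip=-1,
)

```text
time: 3.9
tool_pos: [0.439, 0.0442, 0.018]
tool_rot: [-0.0, 0.656, 0.755, -0.0]
contact_force: [0.2, -0.3, -0.2]
gripper_width: -0.0
```

Emit:
play_rows(
  deltas=[
    [[0, 0, 0], 0],
    [[0, 0, 0], 0],
    [[0, 0, 0.02], 0],
    [[0, 0, 0.05], 0],
    [[0, 0, 0.05], 0],
  ],
)

```text
time: 4.53
tool_pos: [0.4414, 0.044, 0.0705]
tool_rot: [0.002, 0.656, 0.754, 0.002]
contact_force: [-0.4, -0.1, -0.7]
gripper_width: -0.003
```

```bash
python3 - <<'E'
from h import *
st()
for c in("side",):
    im,d=grab_frame(c);cv2.imwrite(f"pics/{c}3.png",im);np.save(f"{c}3.npy",d)
a=im[100:240,140:300];cv2.imwrite('pics/c3.png',cv2.resize(a,None,fx=4,fy=4,interpolation=2))
E
```

```text
4.525 [0.4414 0.044  0.0705] jaw deg 7.963530025804699 z [ 0.005 -0.    -1.   ] F [-0.39 -0.07 -0.71] w -0.002861636293471198 [-0.07 -0.29  2.15 -0.    1.27 -0.21]
```

View pics/c3.png

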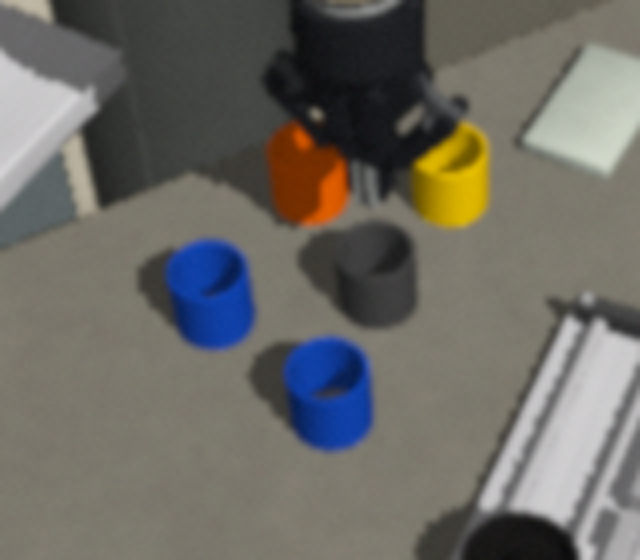

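The fingers shut without catching the ring, which still stands unmoved at crop (376,275). I'll check where the fingertips really are against the reported TCP.

```bash
python3 - <<'E'
from h import *
print('proj TCP',proj('side',(.4414,.044,.0705)), 'ring top',proj('side',(.4395,.044,.05)))
d=np.load('side3.npy');W=world('side',d)
P=W[100:156,215:250]
for v in range(138,154): print(v,[tuple(np.round(W[v,u],3)) for u in (229,232,234,237)])
im,dt=grab_frame('top');cv2.imwrite('pics/top3.png',im);np.save('top3.npy',dt)
q=W[100:160,200:270].reshape(-1,3)
E
```

```text
proj TCP (np.float64(233.08078493985974), np.float64(156.81422013997366)) ring top (np.float64(232.86896285312397), np.float64(161.9716349274015))
138 [(np.float64(0.438), np.float64(0.039), np.float64(0.141)), (np.float64(0.45), np.float64(0.033), np.float64(0.152)), (np.float64(0.454), np.float64(0.036), np.float64(0.151)), (np.float64(0.458), np.float64(0.042), np.float64(0.148))]
139 [(np.float64(0.437), np.float64(0.038), np.float64(0.137)), (np.float64(0.447), np.float64(0.037), np.float64(0.144)), (np.float64(0.456), np.float64(0.032), np.float64(0.152)), (np.float64(0.462), np.float64(0.036), np.float64(0.152))]
140 [(np.float64(0.438), np.float64(0.037), np.float64(0.135)), (np.float64(0.451), np.float64(0.031), np.float64(0.148)), (np.float64(0.456), np.float64(0.032), np.float64(0.149)), (np.float64(0.459), np.float64(0.041), np.float64(0.142))]
141 [(np.float64(0.439), np.float64(0.036), np.float64(0.133)), (np.float64(0.448), np.float64(0.036), np.float64(0.138)), (np.float64(0.453), np.float64(0.036), np.float64(0.141)), (np.float64(0.453), np.float64(0.049), np.float64
[... 2189 characters left out ...]
, np.float64(0.108), np.float64(0.002)), (np.float64(0.446), np.float64(0.035), np.float64(0.103)), (np.float64(0.396), np.float64(0.116), np.float64(0.0)), (np.float64(0.401), np.float64(0.123), np.float64(-0.004))]
152 [(np.float64(0.384), np.float64(0.109), np.float64(-0.004)), (np.float64(0.392), np.float64(0.111), np.float64(-0.001)), (np.float64(0.398), np.float64(0.113), np.float64(0.001)), (np.float64(0.406), np.float64(0.116), np.float64(0.002))]
153 [(np.float64(0.385), np.float64(0.108), np.float64(-0.006)), (np.float64(0.396), np.float64(0.106), np.float64(0.001)), (np.float64(0.399), np.float64(0.111), np.float64(-0.001)), (np.float64(0.407), np.float64(0.114), np.float64(0.0))]
```

Depth puts the shut fingertips at z≈0.101, while the reported TCP is 0.0705. So the real tips sit about 31 mm above the reported TCP (x and y agree), and the fingers closed just over the ring's top. I'll correct for that: open, go down to a reported z≈−0.018, and check by camera before closing.

Emit:
play_rows(
  deltas=[
    [[0, 0, 0], 0],
    [[0, 0, 0], 0],
    [[0, 0, 0], 0],
    [[0, 0, 0], 0],
    [[0, 0, 0], 0],
  ],
  grip=1,
)

```text
time: 5.25
tool_pos: [0.4393, 0.0442, 0.0681]
tool_rot: [-0.0, 0.656, 0.754, 0.0]
contact_force: [0.2, 0.4, 0.5]
gripper_width: 1.002
```

Emit:
play_rows(
  deltas=[
    [[0, 0, 0], 0],
    [[0, 0, -0.025], 0],
    [[0, 0, -0.05], 0],
    [[0, 0, -0.05], 0],
    [[0, 0, -0.05], 0],
  ],
)

```text
time: 5.88
tool_pos: [0.4399, 0.0441, 0.019]
tool_rot: [0.0, 0.656, 0.754, 0.0]
contact_force: [0.2, -0.2, 0.1]
gripper_width: 0.998
```

```bash
python3 - <<'E'
from h import *
st()
im,d=grab_frame('side');cv2.imwrite("pics/side4.png",im);np.save("side4.npy",d);st()
a=im[110:220,180:290];cv2.imwrite('pics/c4.png',cv2.resize(a,None,fx=5,fy=5,interpolation=2))
E
```

```text
5.875 [0.4399 0.0441 0.019 ] jaw deg 7.961048496877455 z [ 0.001 -0.    -1.   ] F [ 0.2  -0.21  0.06] w 0.997502714089916 [-0.07 -0.21  2.18  0.    1.17 -0.21]
5.925 [0.4403 0.0441 0.0194] jaw deg 7.964602396010741 z [ 0.002 -0.    -1.   ] F [0.55 0.02 0.11] w 0.997641969727024 [-0.07 -0.21  2.18  0.    1.17 -0.21]
```

View pics/c4.png

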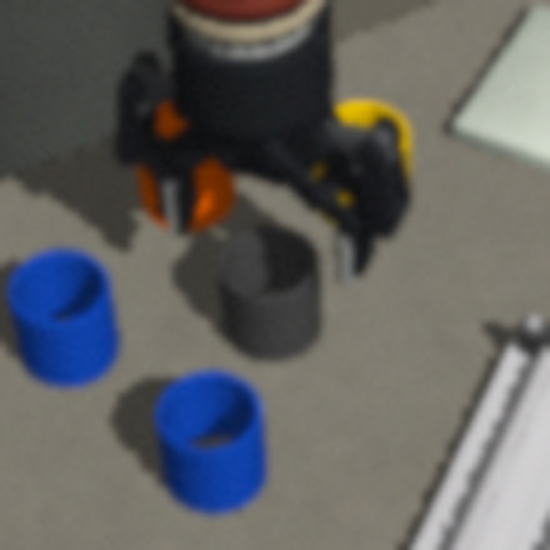

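Both fingertips stand level with or above the ring's top edge (right tip at crop (350,275)) and are centred on it. Going down 37 mm more.

Emit:
play_rows(
  deltas=[
    [[0, 0, -0.012], 0],
    [[0, 0, -0.025], 0],
    [[0, 0, -0.037], 0],
    [[0, 0, -0.037], 0],
    [[0, 0, -0.037], 0],
  ],
)

```text
time: 6.55
tool_pos: [0.4393, 0.0442, -0.019]
tool_rot: [-0.0, 0.656, 0.755, -0.0]
contact_force: [0.4, -0.5, 0.3]
gripper_width: 1.003
```

```bash
python3 - <<'E'
from h import *
st()
im,d=grab_frame('side');cv2.imwrite("pics/side5.png",im);np.save("side5.npy",d)
a=im[110:220,180:290];cv2.imwrite('pics/c5.png',cv2.resize(a,None,fx=5,fy=5,interpolation=2))
E
```

```text
6.55 [ 0.4393  0.0442 -0.019 ] jaw deg 7.964478719535592 z [-0.  0. -1.] F [ 0.43 -0.51  0.29] w 1.002973246951802 [-0.07 -0.14  2.2  -0.    1.08 -0.21]
```

View pics/c5.png

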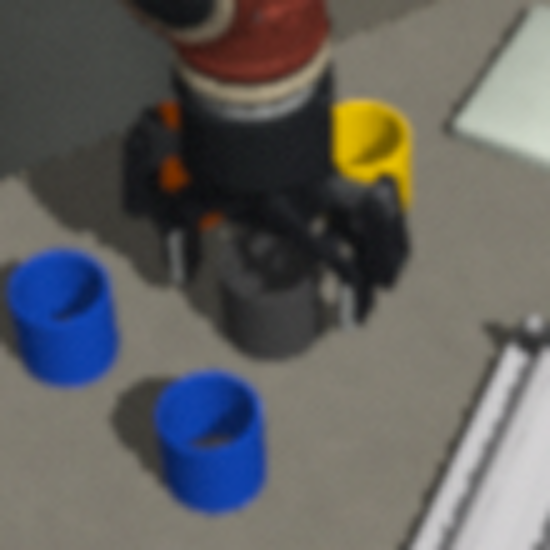

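The tips now straddle the ring at mid-height (right tip at crop (350,325)). Closing.

Emit:
play_rows(
  deltas=[
    [[0, 0, 0], 0],
    [[0, 0, 0], 0],
    [[0, 0, 0], 0],
    [[0, 0, 0], 0],
    [[0, 0, 0], 0],
  ],
  grip=-1,
)

```text
time: 7.22
tool_pos: [0.4399, 0.0441, -0.0182]
tool_rot: [0.0, 0.656, 0.754, 0.0]
contact_force: [-1.1, -0.9, 5.5]
gripper_width: 0.582
```

```bash
python3 - <<'E'
from h import *
st()
E
```

```text
7.225 [ 0.4399  0.0441 -0.0182] jaw deg 7.962819909722642 z [ 0.001 -0.    -1.   ] F [-1.14 -0.89  5.49] w 0.5823164251437505 [-0.07 -0.14  2.2   0.    1.08 -0.21]
```

Gripped: the width is about 50 mm. Lifting 80 mm and checking.

Emit:
play_rows(
  deltas=[
    [[0, 0, 0.02], 0],
    [[0, 0, 0.045], 0],
    [[0, 0, 0.07], 0],
    [[0, 0, 0.08], 0],
    [[0, 0, 0.08], 0],
  ],
)

```text
time: 7.85
tool_pos: [0.4392, 0.0442, 0.0609]
tool_rot: [0.0, 0.656, 0.754, 0.0]
contact_force: [1.0, -0.6, -3.4]
gripper_width: 0.584
```

```bash
python3 - <<'E'
from h import *
st()
im,d=grab_frame('side');cv2.imwrite("pics/side6.png",im);np.save("side6.npy",d)
a=im[80:220,160:300];cv2.imwrite('pics/c6.png',cv2.resize(a,None,fx=4,fy=4,interpolation=2))
E
```

```text
7.85 [0.4392 0.0442 0.0609] jaw deg 7.963360261646395 z [ 0. -0. -1.] F [ 0.99 -0.59 -3.43] w 0.5840345004704443 [-0.07 -0.27  2.16 -0.    1.26 -0.21]
```

View pics/c6.png

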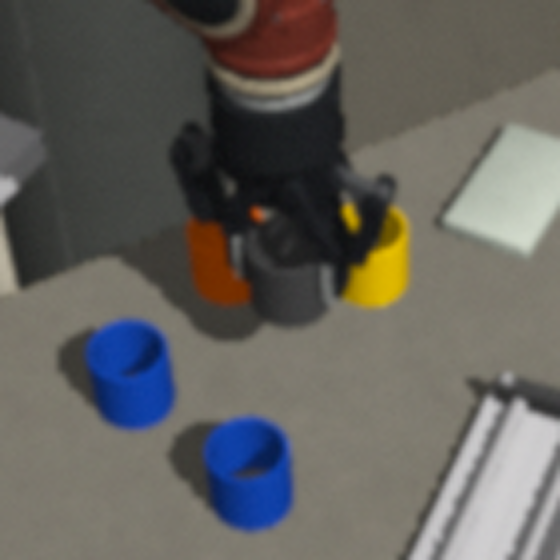

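The ring is held upright and lifted. Moving it over the nest.

Emit:
play_rows(
  deltas=[
    [[0.03, -0.025, 0.005], 0],
    [[0.075, -0.062, 0.005], 0],
    [[0.12, -0.1, 0.005], 0],
    [[0.165, -0.137, 0.005], 0],
    [[0.193, -0.16, 0.005], 0],
  ],
)

```text
time: 8.52
tool_pos: [0.6328, -0.1175, 0.0636]
tool_rot: [-0.001, 0.657, 0.754, -0.001]
contact_force: [0.5, 0.2, -2.1]
gripper_width: 0.584
```

Emit:
play_rows(
  deltas=[
    [[0, 0, 0], 0],
    [[0, 0, 0], 0],
  ],
)

```text
time: 8.78
tool_pos: [0.6307, -0.1151, 0.064]
tool_rot: [-0.002, 0.656, 0.755, -0.001]
contact_force: [-0.3, 0.3, -1.5]
gripper_width: 0.585
```

```bash
python3 - <<'E'
from h import *
st()
im,d=grab_frame('side');cv2.imwrite("pics/side7.png",im);np.save("side7.npy",d)
a=im[150:290,200:340];cv2.imwrite('pics/c7.png',cv2.resize(a,None,fx=4,fy=4,interpolation=2))
st()
W=world('side',d)
t,b,l,r=200,262,250,290
P=W[t:b,l:r]
# ring surface: points roughly within 30mm of TCP axis and z .07-.14
tp=np.array(status.state()['tool_pos'])
q=P.reshape(-1,3);m=(np.hypot(q[:,0]-tp[0],q[:,1]-tp[1])<.032)&(q[:,2]>.07)&(q[:,2]<.105);q=q[m]
print(len(q),q.min(0),q.max(0))
for z in(.125,.115,.075,.08,.085): print(z,proj('side',(tp[0],tp[1],z)))
from scipy.optimize import least_squares
q=q[np.hypot(q[:,0]-tp[0],q[:,1]-tp[1])>.02]
s=least_squares(lambda p:np.hypot(q[:,0]-p[0],q[:,1]-p[1])-.026,tp[:2],loss='soft_l1',f_scale=.002);print('ring axis',s.x,len(q))
E
```

```text
8.775 [ 0.6307 -0.1151  0.064 ] jaw deg 7.964038655090725 z [-0.004  0.001 -1.   ] F [-0.26  0.28 -1.55] w 0.5854282789848442 [-0.3   0.21  1.68  0.    1.26 -0.44]
8.825 [ 0.6307 -0.1148  0.0644] jaw deg 7.990779192975041 z [-0.003  0.001 -1.   ] F [ 0.06  0.02 -2.81] w 0.5853033041682184 [-0.3   0.21  1.68  0.    1.26 -0.44]
232 [ 0.60204133 -0.14063739  0.07999838] [ 0.66200512 -0.08976342  0.1049701 ]
0.125 (np.float64(268.76584189759336), np.float64(219.98604760351017))
0.115 (np.float64(268.7495064457259), np.float64(222.6584741609933))
0.075 (np.float64(268.68650120159765), np.float64(232.96592626178744))
0.08 (np.float64(268.6941790112625), np.float64(231.70986168407586))
0.085 (np.float64(268.7019121267565), np.float64(230.44474925341038))
ring axis [ 0.63096234 -0.11500755] 232
```

View pics/c7.png

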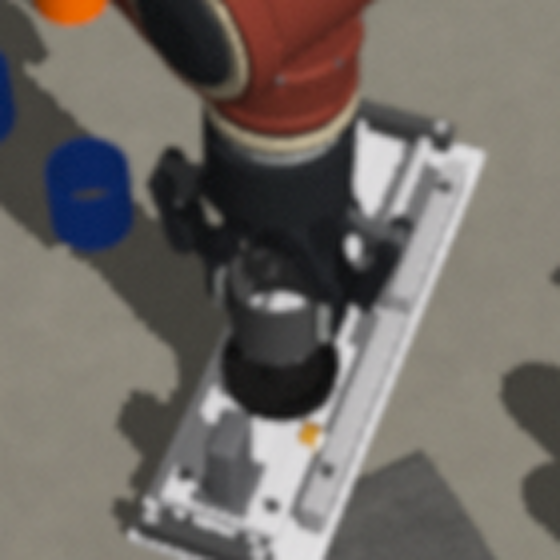

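The ring hangs upright, just behind and above the nest (crop (275,325) against (278,375)). The nest blob includes its outer wall, which biases its centroid, so I'll fit a cup silhouette in both views.

```bash
python3 - <<'E'
from h import *
from scipy.optimize import minimize
S=8
def mask(c,x,y,Rr,reg):
    t=np.linspace(0,2*np.pi,72);pts=[]
    for z in(.046,.034):
        for a in t: pts.append(proj(c,(x+Rr*np.cos(a),y+Rr*np.sin(a),z)))
    p=(np.array(pts)-[reg[0]-.5,reg[1]-.5])*S
    h=cv2.convexHull(p.astype(np.float32)).round().astype(np.int32)
    m=np.zeros((reg[3]*S,reg[2]*S),np.float32);cv2.fillConvexPoly(m,h,1);
    return cv2.resize(m,(reg[2],reg[3]),interpolation=cv2.INTER_AREA)
for c,reg in(("top",(270,150,26,30)),("side",(252,225,36,33))):
    im=cv2.imread(f"pics/{c}0.png");x0,y0,w,h=reg
    g=im[y0:y0+h,x0:x0+w].max(2).astype(float)
    dark=g<50
    soft=np.clip((75-g)/(75-30),0,1)
    for nm,tg in(("hard",dark.astype(float)),("soft",soft)):
        best=minimize(lambda p:((mask(c,p[0],p[1],p[2],reg)-tg)**2).sum(),[.632,-.115,.032],method='Nelder-Mead',options=dict(initial_simplex=[[.632,-.115,.032],[.638,-.115,.032],[.632,-.121,.032],[.632,-.115,.035]],xatol=1e-4))
        print(c,nm,best.x,best.fun)
E
```

```text
Traceback (most recent call last):
  File "h.py", line 10, in proj
    p=camera_params(cam);K=np.array(p["mtx"]);T=np.linalg.inv(np.array(p["world_from_camera"]))
ValueError: time passes only in moves, steps and waits
```

```bash
cat >> h.py <<'E'
import functools
_cp=camera_params
@functools.lru_cache(None)
def camera_params(c): return _cp(c)
E
cat > fit.py <<'E'
from h import *
from scipy.optimize import minimize
S=8
def mask(c,x,y,Rr,reg):
    t=np.linspace(0,2*np.pi,48);pts=[]
    for z in(.046,.034):
        for a in t: pts.append(proj(c,(x+Rr*np.cos(a),y+Rr*np.sin(a),z)))
    p=(np.array(pts)-[reg[0]-.5,reg[1]-.5])*S
    h=cv2.convexHull(p.astype(np.float32)).round().astype(np.int32)
    m=np.zeros((reg[3]*S,reg[2]*S),np.float32);cv2.fillConvexPoly(m,h,1);
    return cv2.resize(m,(reg[2],reg[3]),interpolation=cv2.INTER_AREA)
for c,reg in(("top",(270,150,26,30)),("side",(252,225,36,33))):
    im=cv2.imread(f"pics/{c}0.png");x0,y0,w,h=reg
    g=im[y0:y0+h,x0:x0+w].max(2).astype(float)
    for nm,tg in(("hard",(g<50).astype(float)),("soft",np.clip((75-g)/(75-30),0,1))):
        best=minimize(lambda p:((mask(c,p[0],p[1],p[2],reg)-tg)**2).sum(),[.632,-.115,.032],method='Nelder-Mead',options=dict(initial_simplex=[[.632,-.115,.032],[.638,-.115,.032],[.632,-.121,.032],[.632,-.115,.035]],xatol=1e-4,fatol=.1,maxfev=150))
        print(c,nm,best.x,best.fun)
E
python3 fit.py
```

```text
top hard [ 0.63268873 -0.11494792  0.0322295 ] 4.396240234375
top soft [ 0.63284762 -0.11465873  0.03214141] 4.339144121334877
side hard [ 0.63099733 -0.11270318  0.03075775] 14.413818359375
side soft [ 0.63112977 -0.11285096  0.03090311] 10.92202751253858
```

The two views average to a nest at about (0.632, −0.114). I'll nudge over by (+1, +1) mm, lower to just above the mouth, and look.

Emit:
play_rows(
  deltas=[
    [[0.0012, 0.0012, -0.008], 0],
    [[0.0012, 0.0012, -0.02], 0],
    [[0.0012, 0.0012, -0.03], 0],
    [[0.0012, 0.0012, -0.03], 0],
    [[0.0012, 0.0012, -0.03], 0],
  ],
)

```text
time: 9.45
tool_pos: [0.6336, -0.1147, 0.0361]
tool_rot: [0.0, 0.656, 0.755, 0.0]
contact_force: [0.6, -0.9, -1.9]
gripper_width: 0.588
```

```bash
python3 - <<'E'
from h import *
st()
im,d=grab_frame('side');cv2.imwrite("pics/side8.png",im);np.save("side8.npy",d)
a=im[190:290,220:320];cv2.imwrite('pics/c8.png',cv2.resize(a,None,fx=6,fy=6,interpolation=2))
st()
E
```

```text
9.45 [ 0.6336 -0.1147  0.0361] jaw deg 7.965951207427462 z [ 0. -0. -1.] F [ 0.61 -0.94 -1.88] w 0.5875023231833009 [-0.29  0.25  1.69 -0.    1.21 -0.43]
9.5 [ 0.6338 -0.1148  0.0365] jaw deg 7.96241074424269 z [ 0.001 -0.    -1.   ] F [ 0.5  -0.44 -1.97] w 0.5846725540142728 [-0.29  0.25  1.69  0.    1.21 -0.43]
```

View pics/c8.png

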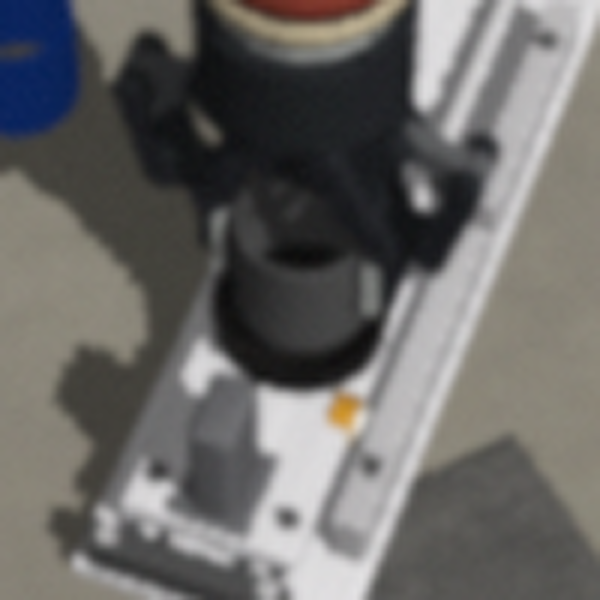

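The ring hangs centred over the cup to within about 1 mm (ring about 303, nest about 300 in the crop). Lowering in steps with a −1.2 mm x correction.

Emit:
play_rows(
  deltas=[
    [[-0.0012, 0.0005, 0], 0],
    [[-0.0012, 0.0005, -0.004], 0],
    [[-0.0012, 0.0005, -0.008], 0],
    [[-0.0012, 0.0005, -0.011], 0],
    [[-0.0012, 0.0005, -0.011], 0],
  ],
)

```text
time: 10.12
tool_pos: [0.6319, -0.114, 0.0245]
tool_rot: [-0.0, 0.656, 0.754, -0.0]
contact_force: [-0.9, 0.4, -2.3]
gripper_width: 0.58
```

Emit:
play_rows(
  deltas=[
    [[0, 0, -0.002], 0],
    [[0, 0, -0.004], 0],
    [[0, 0, -0.0055], 0],
    [[0, 0, -0.0055], 0],
  ],
)

```text
time: 10.62
tool_pos: [0.6321, -0.1141, 0.0194]
tool_rot: [-0.0, 0.656, 0.754, -0.0]
contact_force: [-0.3, -0.6, -1.6]
gripper_width: 0.585
```

```bash
python3 - <<'E'
from h import *
st()
im,d=grab_frame('side');cv2.imwrite("pics/side9.png",im);np.save("side9.npy",d)
a=im[190:290,220:320];cv2.imwrite('pics/c9.png',cv2.resize(a,None,fx=6,fy=6,interpolation=2))
st()
E
```

```text
10.625 [ 0.6321 -0.1141  0.0194] jaw deg 7.962698748892006 z [-0.  0. -1.] F [-0.26 -0.63 -1.58] w 0.5851851737205868 [-0.29  0.26  1.7  -0.    1.18 -0.43]
10.675 [ 0.6322 -0.1141  0.0195] jaw deg 7.964484696177873 z [-0.  0. -1.] F [ 0.07  1.19 -2.4 ] w 0.584121402096511 [-0.29  0.26  1.7   0.    1.18 -0.43]
```

View pics/c9.png

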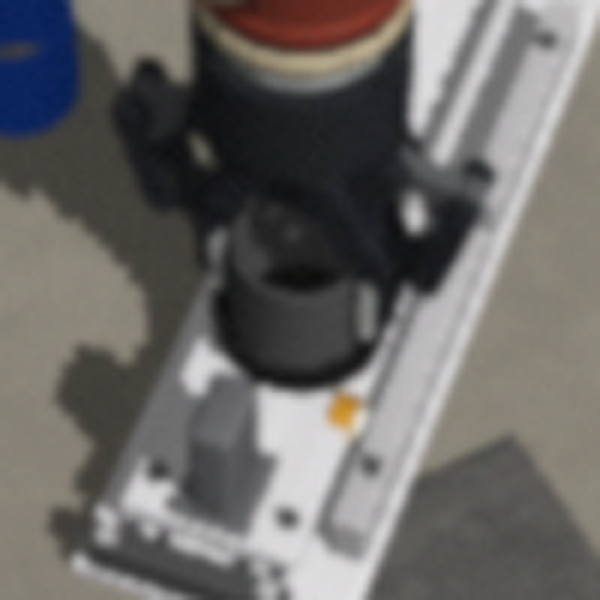

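The ring is inside the cup and no contact force has shown yet. Going down 1 mm per row.

Emit:
play_rows(
  deltas=[
    [[0, 0, -0.001], 0],
    [[0, 0, -0.002], 0],
    [[0, 0, -0.002], 0],
  ],
)

```text
time: 11.05
tool_pos: [0.6326, -0.1142, 0.0188]
tool_rot: [0.0, 0.656, 0.755, 0.0]
contact_force: [-4.0, 1.1, 5.3]
gripper_width: 0.582
```

The floor was met: z 0.0188 + 0.018 ≈ 0.037, with about 7 N of push. Checking the ring top before letting go.

```bash
python3 - <<'E'
from h import *
st()
im,d=grab_frame('side');cv2.imwrite("pics/side10.png",im)
W=world('side',d)
a=im[190:290,220:320];cv2.imwrite('pics/c10.png',cv2.resize(a,None,fx=6,fy=6,interpolation=2))
# front rim top: scan up column near ring centre
for u in(266,269,272,275): print(u,[ (v,round(float(W[v,u,2]),3)) for v in range(228,254,2)])
E
```

```text
11.05 [ 0.6326 -0.1142  0.0188] jaw deg 7.971733440548958 z [ 0. -0. -1.] F [-4.03  1.09  5.28] w 0.582293605086392 [-0.29  0.26  1.7  -0.    1.18 -0.43]
266 [(228, 0.06), (230, 0.052), (232, 0.042), (234, 0.038), (236, 0.037), (238, 0.087), (240, 0.082), (242, 0.074), (244, 0.068), (246, 0.058), (248, 0.05), (250, 0.041), (252, 0.043)]
269 [(228, 0.06), (230, 0.05), (232, 0.041), (234, 0.038), (236, 0.037), (238, 0.05), (240, 0.082), (242, 0.077), (244, 0.066), (246, 0.056), (248, 0.052), (250, 0.043), (252, 0.045)]
272 [(228, 0.063), (230, 0.053), (232, 0.044), (234, 0.035), (236, 0.038), (238, 0.088), (240, 0.085), (242, 0.075), (244, 0.067), (246, 0.062), (248, 0.048), (250, 0.04), (252, 0.044)]
275 [(228, 0.127), (230, 0.121), (232, 0.046), (234, 0.04), (236, 0.037), (238, 0.086), (240, 0.083), (242, 0.071), (244, 0.062), (246, 0.057), (248, 0.046), (250, 0.046), (252, 0.046)]
```

Emit:
play_rows(
  deltas=[
    [[0, 0, 0], 0],
    [[0, 0, 0], 0],
    [[0, 0, 0], 0],
    [[0, 0, 0], 0],
    [[0, 0, 0], 0],
  ],
  grip=1,
)

```text
time: 11.72
tool_pos: [0.6322, -0.1141, 0.0175]
tool_rot: [-0.0, 0.656, 0.754, -0.0]
contact_force: [0.4, -0.0, -1.7]
gripper_width: 0.999
```

```bash
python3 - <<'E'
from h import *
st()
im,d=grab_frame('side');cv2.imwrite("pics/side11.png",im)
a=im[190:290,220:320];cv2.imwrite('pics/c11.png',cv2.resize(a,None,fx=6,fy=6,interpolation=2))
E
```

```text
11.725 [ 0.6322 -0.1141  0.0175] jaw deg 7.963319580169772 z [-0.  0. -1.] F [ 0.42 -0.01 -1.72] w 0.998752462763647 [-0.29  0.27  1.7  -0.    1.18 -0.43]
```

View pics/c11.png

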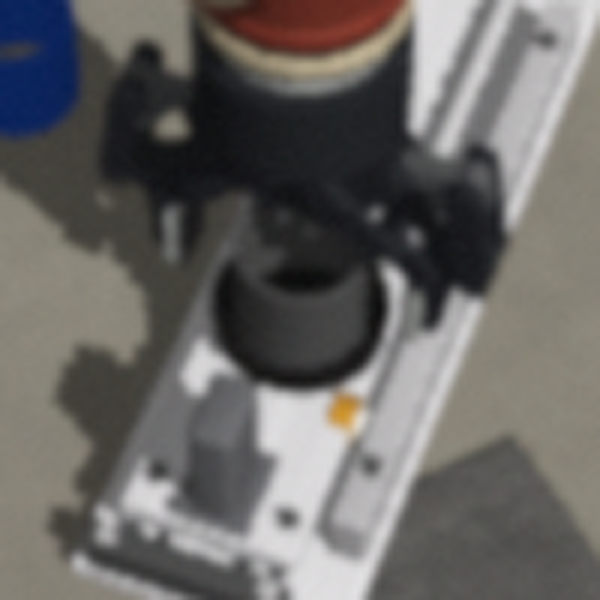

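The ring is released and sits upright in the cup, with its rim at about 0.087 by depth. Rising clear, then moving above the handle.

Emit:
play_rows(
  deltas=[
    [[0, 0, 0.02], 0],
    [[0, 0, 0.05], 0],
    [[0, 0, 0.09], 0],
    [[0, 0, 0.1], 0],
    [[0, 0, 0.1], 0],
  ],
)

```text
time: 12.4
tool_pos: [0.6329, -0.1143, 0.1191]
tool_rot: [0.001, 0.656, 0.755, 0.0]
contact_force: [-0.6, 0.4, -0.6]
gripper_width: 0.996
```

Emit:
play_rows(
  deltas=[
    [[0.003, -0.02, 0], 0],
    [[0.006, -0.05, 0], 0],
    [[0.0105, -0.0765, 0], 0],
    [[0.0105, -0.0765, 0], 0],
    [[0.0105, -0.0765, 0], 0],
  ],
)

```text
time: 13.02
tool_pos: [0.6424, -0.1908, 0.1167]
tool_rot: [-0.001, 0.657, 0.754, -0.0]
contact_force: [-0.0, 0.8, 0.3]
gripper_width: 0.999
```

```bash
python3 - <<'E'
from h import *
st()
im,d=grab_frame('side');cv2.imwrite("pics/side12.png",im);np.save('side12.npy',d)
a=im[180:300,210:330];cv2.imwrite('pics/c12.png',cv2.resize(a,None,fx=5,fy=5,interpolation=2))
st()
W=world('side',d);r=W[215:290,235:300].reshape(-1,3)
h=r[(r[:,2]>.086)&(r[:,2]<.097)&(r[:,1]<-.16)];print('handle',len(h),h.min(0),h.max(0),h.mean(0))
print(cv2.minAreaRect((h[:,:2]*1000).astype(np.float32)))
q=r[(r[:,2]>.082)&(r[:,2]<.092)&(r[:,1]>-.15)&(np.hypot(r[:,0]-.632,r[:,1]+.114)<.035)];print('ringtop',len(q),q.min(0),q.max(0))
E
```

```text
13.025 [ 0.6424 -0.1908  0.1167] jaw deg 7.929545514792621 z [-0.001  0.001 -1.   ] F [-0.03  0.83  0.27] w 0.9994215518815376 [-0.4   0.22  1.57  0.    1.35 -0.54]
13.075 [ 0.6425 -0.1903  0.117 ] jaw deg 7.968412260421058 z [-0.001  0.001 -1.   ] F [-0.95  0.6  -0.37] w 0.9972943439135339 [-0.4   0.22  1.57  0.    1.35 -0.54]
handle 108 [ 0.63203251 -0.20569384  0.08665367] [ 0.65243759 -0.17475688  0.0955925 ] [ 0.64312852 -0.19084551  0.09083018]
((642.506591796875, -189.92364501953125), (18.112342834472656, 30.677810668945312), 9.080504417419434)
ringtop 47 [ 0.60920273 -0.139887    0.08201179] [ 0.65082627 -0.1230297   0.09160273]
```

View pics/c12.png

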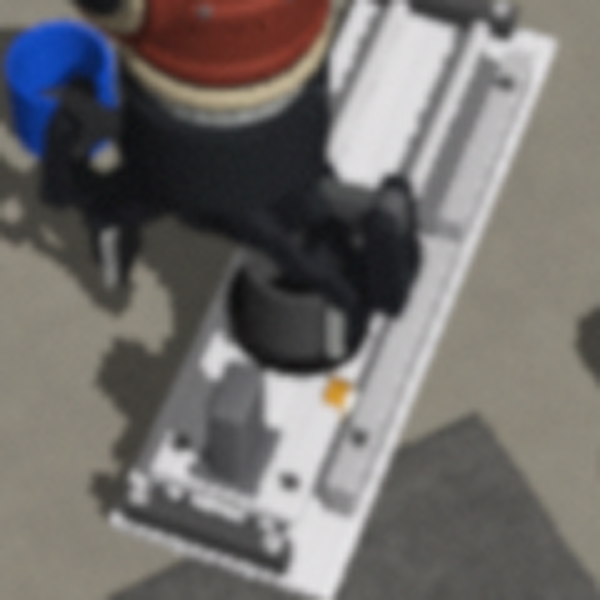

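The handle is at (0.6425, −0.190), under the gripper's centre, and the ring is still home. Descending 90 mm around the handle.

Emit:
play_rows(
  deltas=[
    [[0, 0.0005, -0.025], 0],
    [[0, 0.0005, -0.05], 0],
    [[0, 0.0005, -0.075], 0],
    [[0, 0.0005, -0.09], 0],
    [[0, 0.0005, -0.09], 0],
  ],
)

```text
time: 13.7
tool_pos: [0.6418, -0.1892, 0.0261]
tool_rot: [-0.001, 0.656, 0.755, -0.0]
contact_force: [-0.1, 0.8, 0.3]
gripper_width: 1.0
```

```bash
python3 - <<'E'
from h import *
st()
im,d=grab_frame('side');cv2.imwrite("pics/side13.png",im);np.save('side13.npy',d)
a=im[180:300,210:330];cv2.imwrite('pics/c13.png',cv2.resize(a,None,fx=5,fy=5,interpolation=2))
E
```

```text
13.7 [ 0.6418 -0.1892  0.0261] jaw deg 8.000399189786616 z [-0.003  0.001 -1.   ] F [-0.09  0.76  0.28] w 1.0002066614387326 [-0.4   0.31  1.63  0.    1.21 -0.54]
```

View pics/c13.png

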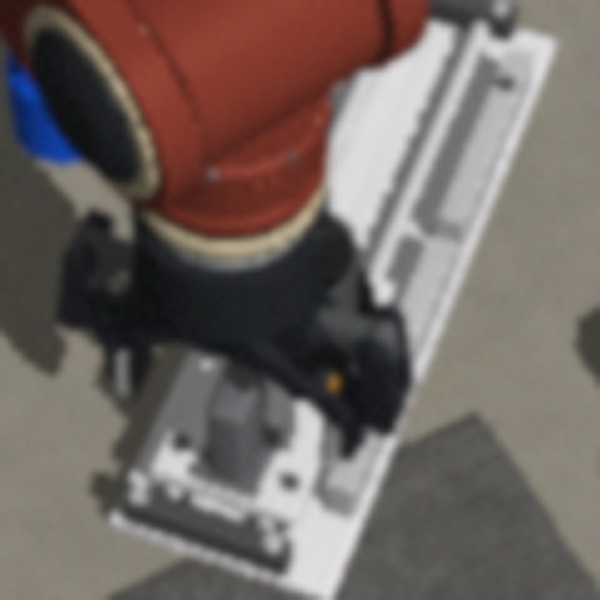

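The handle (crop (235,420)) stands between the fingers. Closing.

Emit:
play_rows(
  deltas=[
    [[0, 0, 0], 0],
    [[0, 0, 0], 0],
    [[0, 0, 0], 0],
    [[0, 0, 0], 0],
    [[0, 0, 0], 0],
  ],
  grip=-1,
)

```text
time: 14.38
tool_pos: [0.6429, -0.1903, 0.0281]
tool_rot: [0.0, 0.656, 0.754, -0.0]
contact_force: [-1.6, 0.4, 3.0]
gripper_width: 0.201
```

Emit:
play_rows(
  deltas=[
    [[0, 0, 0], 0],
    [[0, 0, 0], 0],
    [[0, 0, 0], 0],
  ],
)

```text
time: 14.75
tool_pos: [0.6429, -0.1903, 0.0282]
tool_rot: [0.0, 0.656, 0.755, -0.0]
contact_force: [-2.3, 0.6, 5.6]
gripper_width: 0.201
```

```bash
python3 - <<'E'
from h import *
st()
# rectified zooms of original images for notch, yaw 8, several heights
outs=[]
yaw=np.deg2rad(8);c,sn=np.cos(yaw),np.sin(yaw);n=np.array([.6319,-.114])
for cam in('top','side'):
    im=cv2.imread(f'pics/{cam}0.png')
    src=[];dst=[]
    for a,b in((.01,-.06),(.07,-.06),(.07,.13),(.01,.13)):
        X=(n[0]+c*a-sn*b,n[1]+sn*a+c*b,.036);dst.append(((.13-b)*4000,(.07-a)*4000));src.append(proj(cam,X))
    M=cv2.getPerspectiveTransform(np.float32(src),np.float32(dst))
    outs.append(cv2.warpPerspective(im,M,(760,240),flags=cv2.INTER_CUBIC))
cv2.imwrite('pics/notch.png',np.vstack(outs))
E
```

```text
14.75 [ 0.6429 -0.1903  0.0282] jaw deg 7.963453896422865 z [ 0. -0. -1.] F [-2.3   0.56  5.56] w 0.2012407185568339 [-0.4   0.31  1.62 -0.    1.21 -0.54]
```

View pics/notch.png

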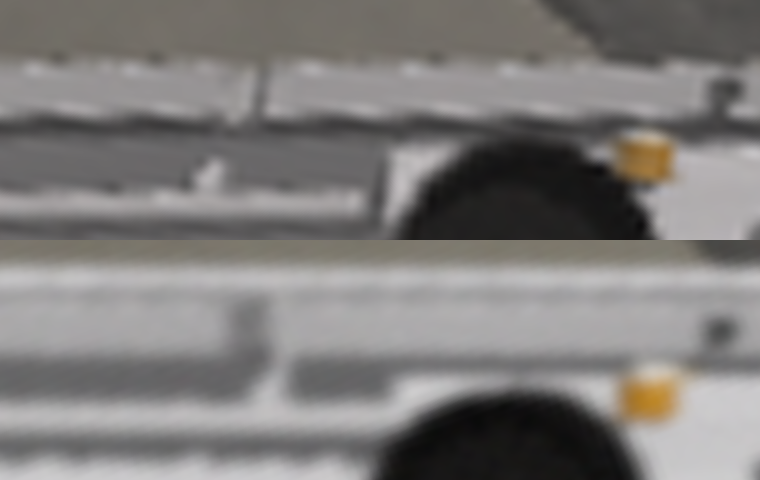

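Gripped, width about 17–18 mm. In these rectified views (4 px/mm) the notch is centred at px ~249 and the ball's marker at ~647, so the travel is about 99 mm. Along the rail that's (−0.139, 0.990). Sliding 85 mm first, then checking.

Emit:
play_rows(
  deltas=[
    [[-0.0007, 0.005, 0], 0],
    [[-0.0021, 0.0149, 0], 0],
    [[-0.0035, 0.0248, 0], 0],
    [[-0.0049, 0.0347, 0], 0],
    [[-0.0063, 0.0446, 0], 0],
  ],
)

```text
time: 15.38
tool_pos: [0.6371, -0.1483, 0.0282]
tool_rot: [0.002, 0.657, 0.754, -0.001]
contact_force: [0.5, -8.4, 2.4]
gripper_width: 0.203
```

Emit:
play_rows(
  deltas=[
    [[-0.0014, 0.0099, 0], 0],
    [[-0.0028, 0.0198, 0], 0],
    [[-0.0042, 0.0297, 0], 0],
    [[-0.0056, 0.0396, 0], 0],
    [[-0.0056, 0.0396, 0], 0],
  ],
)

```text
time: 16.0
tool_pos: [0.631, -0.1051, 0.0281]
tool_rot: [-0.0, 0.656, 0.755, 0.001]
contact_force: [-3.5, 2.3, 6.1]
gripper_width: 0.207
```

```bash
cat >look.py <<'E'
from h import *
import sys
k=sys.argv[1];st()
outs=[]
yaw=np.deg2rad(8);c,sn=np.cos(yaw),np.sin(yaw);n=np.array([.6319,-.114])
for cam in('top','side'):
    im,d=grab_frame(cam);cv2.imwrite(f'pics/{cam}{k}.png',im)
    src=[];dst=[]
    for a,b in((.01,-.06),(.07,-.06),(.07,.13),(.01,.13)):
        X=(n[0]+c*a-sn*b,n[1]+sn*a+c*b,.036);dst.append(((.13-b)*4000,(.07-a)*4000));src.append(proj(cam,X))
    M=cv2.getPerspectiveTransform(np.float32(src),np.float32(dst))
    o=cv2.warpPerspective(im,M,(760,240),flags=cv2.INTER_CUBIC);outs.append(o)
    hsv=cv2.cvtColor(o,cv2.COLOR_BGR2HSV);m=cv2.inRange(hsv,(8,120,60),(25,255,255));m[:,:150]=0
    v,u=np.nonzero(m);print(cam,'orange',len(u),u.mean() if len(u) else '',v.mean() if len(v) else '')
    outs[-1]=o
a=im[150:300,210:340]
cv2.imwrite(f'pics/n{k}.png',np.vstack(outs));cv2.imwrite(f'pics/s{k}.png',cv2.resize(a,None,fx=4,fy=4,interpolation=2))
E
python3 look.py 14
```

```text
16.0 [ 0.631  -0.1051  0.0281] jaw deg 7.9652172699019355 z [ 0.     0.001 -1.   ] F [-3.55  2.27  6.07] w 0.20705088312931186 [-0.28  0.25  1.7   0.    1.19 -0.42]
top orange 0  
side orange 17 315.4117647058824 154.1764705882353
```

View pics/n14.png

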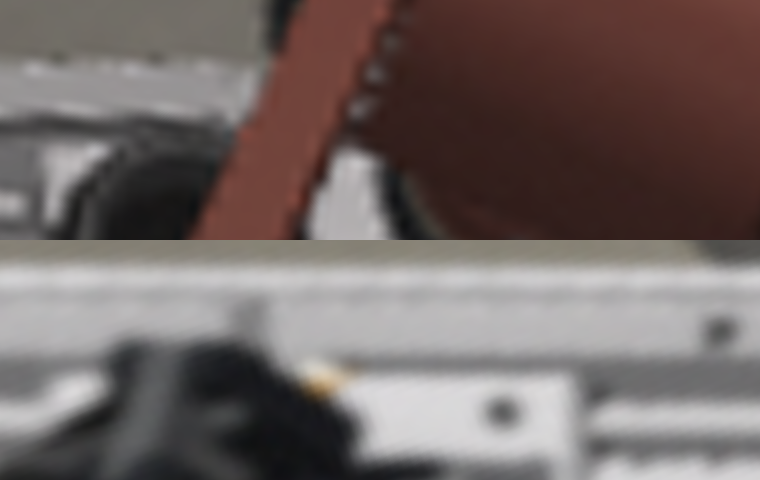

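View pics/s14.png

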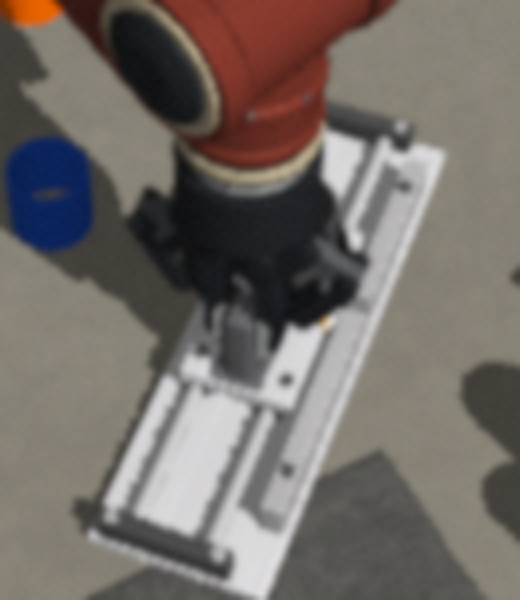

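The carriage moves with the hand and the ring travels along. The remaining distance is unclear, because the marker is partly hidden. I'll measure the carriage's travel from its deck screw, comparing images.

```bash
cat > rec.py <<'E'
from h import *
import sys
yaw=np.deg2rad(8);c,sn=np.cos(yaw),np.sin(yaw);n=np.array([.6319,-.114]);outs=[]
for f in sys.argv[2:]:
    im=cv2.imread(f'pics/side{f}.png');src=[];dst=[]
    for a,b in((-.03,-.12),(.06,-.12),(.06,.11),(-.03,.11)):
        X=(n[0]+c*a-sn*b,n[1]+sn*a+c*b,.034);dst.append(((.11-b)*3400,(.06-a)*3400));src.append(proj('side',X))
    M=cv2.getPerspectiveTransform(np.float32(src),np.float32(dst))
    outs.append(cv2.warpPerspective(im,M,(782,290),flags=cv2.INTER_CUBIC))
cv2.imwrite(sys.argv[1],np.vstack(outs))
E
python3 rec.py pics/rc14.png 0 14
```

```text
(no output)
```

View pics/rc14.png

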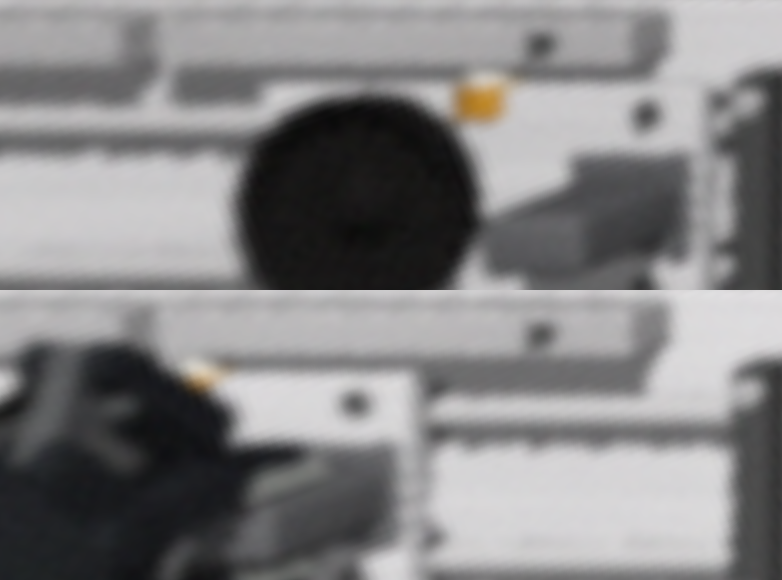

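The screw shift (646→354 px at 3.4 px/mm) gives 86 mm, agreeing with the tool. About 13 ± 2 mm is left. Continuing 8 mm, then small steps watching the force.

Emit:
play_rows(
  deltas=[
    [[-0.0004, 0.003, 0], 0],
    [[-0.0008, 0.006, 0], 0],
    [[-0.0011, 0.008, 0], 0],
    [[-0.0011, 0.008, 0], 0],
  ],
)

```text
time: 16.6
tool_pos: [0.6302, -0.0991, 0.0282]
tool_rot: [0.001, 0.656, 0.754, -0.0]
contact_force: [-1.2, -4.2, 4.5]
gripper_width: 0.203
```

Emit:
play_rows(
  deltas=[
    [[-0.0001, 0.001, 0], 0],
    [[-0.0002, 0.0015, 0], 0],
    [[-0.0002, 0.0015, 0], 0],
    [[-0.0002, 0.0015, 0], 0],
  ],
)

```text
time: 17.1
tool_pos: [0.63, -0.098, 0.0281]
tool_rot: [0.001, 0.656, 0.754, -0.001]
contact_force: [0.0, -6.2, 4.5]
gripper_width: 0.21
```

Emit:
play_rows(
  deltas=[
    [[-0.0001, 0.001, 0], 0],
    [[-0.0002, 0.0015, 0], 0],
    [[-0.0002, 0.0015, 0], 0],
    [[-0.0002, 0.0015, 0], 0],
  ],
)

```text
time: 17.6
tool_pos: [0.6297, -0.0959, 0.0282]
tool_rot: [0.001, 0.656, 0.754, -0.0]
contact_force: [-1.4, -3.7, 5.2]
gripper_width: 0.2
```

```bash
python3 look.py 15;python3 rec.py pics/rc15.png 0 15
```

```text
17.6 [ 0.6297 -0.0959  0.0282] jaw deg 7.956832562471732 z [ 0.001 -0.002 -1.   ] F [-1.4  -3.73  5.24] w 0.19993342906768338 [-0.27  0.24  1.71 -0.    1.19 -0.41]
top orange 211 279.50710900473933 170.27962085308056
side orange 53 275.79245283018867 153.37735849056602
```

View pics/rc15.png

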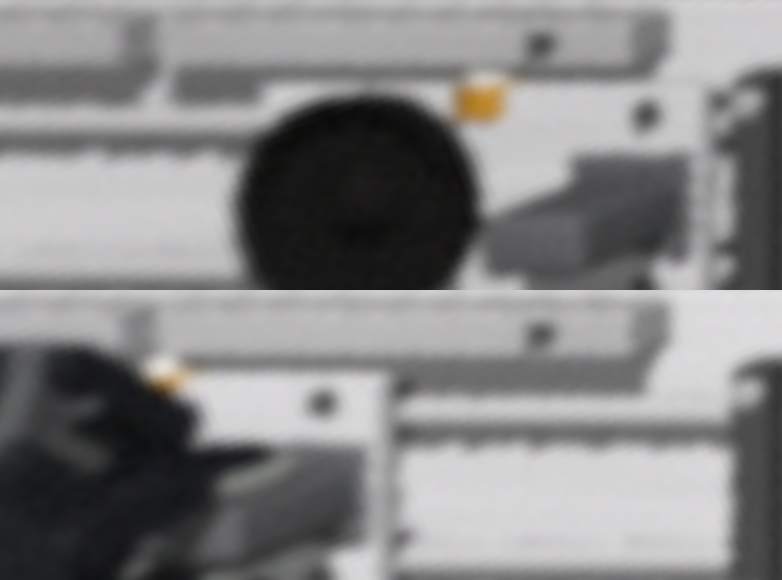

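The carriage has moved 95.5 mm, with about 3–4 mm to go. Continuing in 1.5 mm steps.

Emit:
play_rows(
  deltas=[
    [[-0.0001, 0.001, 0], 0],
    [[-0.0002, 0.0015, 0], 0],
    [[-0.0002, 0.0015, 0], 0],
    [[-0.0002, 0.0015, 0], 0],
  ],
)

```text
time: 18.2
tool_pos: [0.6293, -0.093, 0.0281]
tool_rot: [-0.0, 0.656, 0.755, 0.0]
contact_force: [-2.9, -0.4, 5.7]
gripper_width: 0.199
```

Emit:
play_rows(
  deltas=[
    [[-0.0001, 0.001, 0], 0],
    [[-0.0002, 0.001, 0], 0],
    [[-0.0002, 0.001, 0], 0],
    [[-0.0002, 0.001, 0], 0],
  ],
)

```text
time: 18.7
tool_pos: [0.6292, -0.0917, 0.0282]
tool_rot: [-0.0, 0.656, 0.755, 0.0]
contact_force: [-2.2, 0.4, 6.6]
gripper_width: 0.199
```

```bash
python3 look.py 16;python3 rec.py pics/rc16.png 15 16
```

```text
18.7 [ 0.6292 -0.0917  0.0282] jaw deg 7.973002989455149 z [ 0.     0.001 -1.   ] F [-2.15  0.43  6.55] w 0.19906167029255945 [-0.26  0.24  1.71  0.    1.19 -0.4 ]
top orange 149 261.7986577181208 162.2214765100671
side orange 172 258.2267441860465 153.13372093023256
```

View pics/rc16.png

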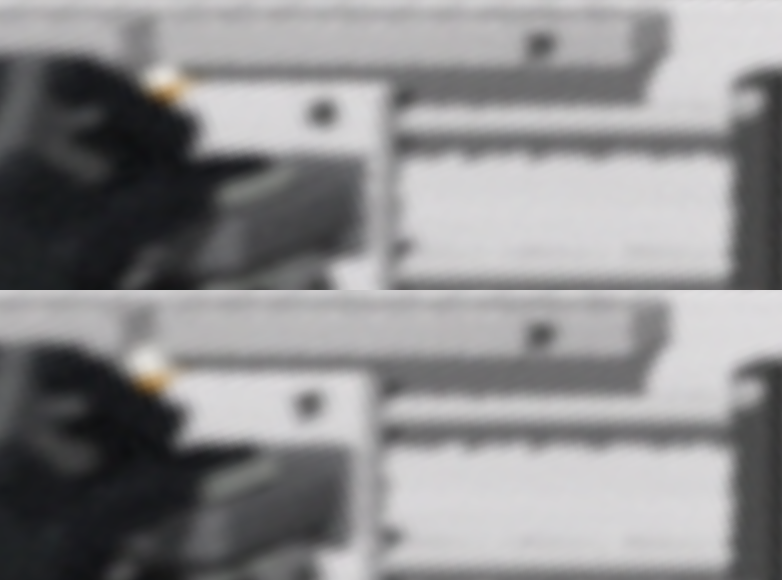

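View pics/n16.png

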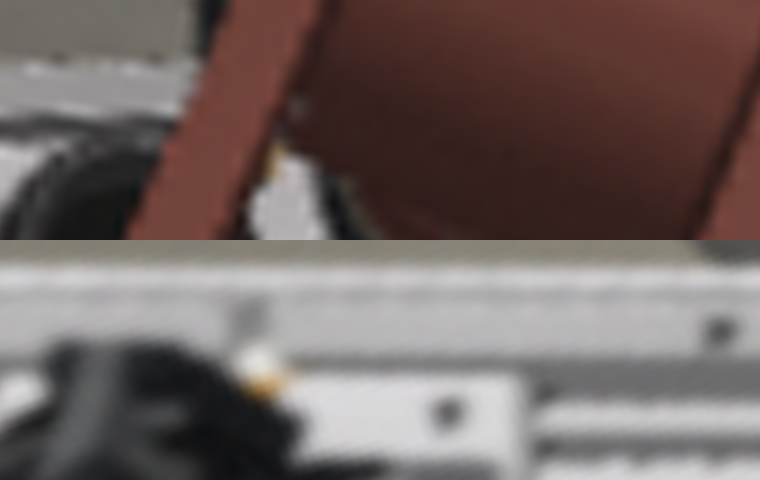

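The force flipped from −4 N to about 0, and the carriage jumped 3 mm for a 1.5 mm command, so the ball pulled itself in. It's now at about 99.6 mm. A small forward probe should show whether that's the centre.

Emit:
play_rows(
  deltas=[
    [[-0.0001, 0.0008, 0], 0],
    [[-0.0001, 0.0008, 0], 0],
    [[-0.0001, 0.0008, 0], 0],
    [[-0.0001, 0.0008, 0], 0],
  ],
)

```text
time: 19.3
tool_pos: [0.6291, -0.0916, 0.0281]
tool_rot: [0.0, 0.656, 0.755, 0.0]
contact_force: [-2.2, -1.8, 5.3]
gripper_width: 0.201
```

Emit:
play_rows(
  deltas=[
    [[-0.0001, 0.0008, 0], 0],
    [[-0.0001, 0.0008, 0], 0],
    [[-0.0001, 0.0008, 0], 0],
    [[-0.0001, 0.0008, 0], 0],
  ],
)

```text
time: 19.8
tool_pos: [0.6291, -0.0915, 0.0282]
tool_rot: [0.001, 0.656, 0.755, -0.0]
contact_force: [-1.2, -3.2, 5.5]
gripper_width: 0.203
```

```bash
python3 look.py 17;python3 rec.py pics/rc17.png 16 17
```

```text
19.8 [ 0.6291 -0.0915  0.0282] jaw deg 7.966677486941593 z [ 0.001 -0.001 -1.   ] F [-1.23 -3.2   5.54] w 0.2032546543769278 [-0.26  0.24  1.71 -0.    1.19 -0.4 ]
top orange 345 260.9072463768116 161.90434782608696
side orange 166 258.33734939759034 153.16867469879517
```

View pics/rc17.png

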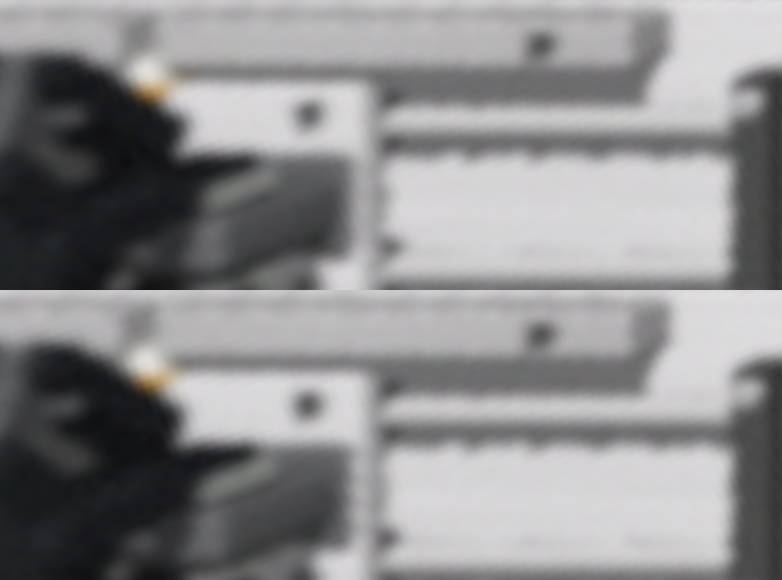

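View pics/s17.png

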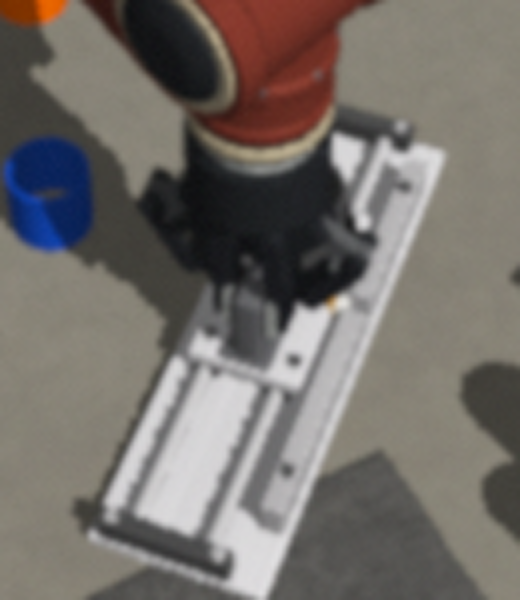

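I commanded 1.6 mm forward, but the carriage moved only 0.2 mm while −3 N built up, so the ball is locked in the notch. I'll back the command off 0.8 mm to leave little push, then check the ring from the top.

Emit:
play_rows(
  deltas=[
    [[0.0001, -0.0008, 0], 0],
    [[0.0001, -0.0008, 0], 0],
    [[0.0001, -0.0008, 0], 0],
    [[0.0001, -0.0008, 0], 0],
    [[0.0001, -0.0008, 0], 0],
  ],
)

```text
time: 20.52
tool_pos: [0.6291, -0.0915, 0.0281]
tool_rot: [0.0, 0.656, 0.755, 0.0]
contact_force: [-1.9, -0.9, 5.7]
gripper_width: 0.202
```

```bash
python3 look.py 18; python3 - <<'E'
from h import *
for cam,(t,b,l,r) in (('top',(120,220,190,340)),):
    im,d=grab_frame(cam);W=world(cam,d)
    n=np.array([.6319,-.114])+.0996*np.array([-.139,.990]);print('nest exp',n)
    q=W.reshape(-1,3);q=q[(np.hypot(q[:,0]-n[0],q[:,1]-n[1])<.034)];
    z=q[q[:,2]>.06];print(len(q),np.histogram(q[:,2],bins=np.arange(.03,.15,.01)))
    z=q[(q[:,2]>.08)&(q[:,2]<.095)];print(np.median(z,0),z.min(0),z.max(0))
    cv2.imwrite('pics/t18.png',cv2.resize(im[t:b,l:r],None,fx=5,fy=5,interpolation=2))
E
```

```text
20.525 [ 0.6291 -0.0915  0.0281] jaw deg 7.96514336505647 z [ 0.  0. -1.] F [-1.89 -0.85  5.67] w 0.20242334103076767 [-0.26  0.24  1.71  0.    1.19 -0.4 ]
top orange 261 259.7931034482759 168.15325670498083
side orange 186 258.56451612903226 153.00537634408602
nest exp [ 0.6180556 -0.015396 ]
406 (array([48, 77, 12, 11,  8, 39,  3,  0,  0,  0,  0]), array([0.03, 0.04, 0.05, 0.06, 0.07, 0.08, 0.09, 0.1 , 0.11, 0.12, 0.13,
       0.14]))
[ 0.62369331 -0.00210314  0.08602657] [ 0.59674924 -0.03999235  0.08046413] [0.64377685 0.00924859 0.09067719]
```

View pics/t18.png

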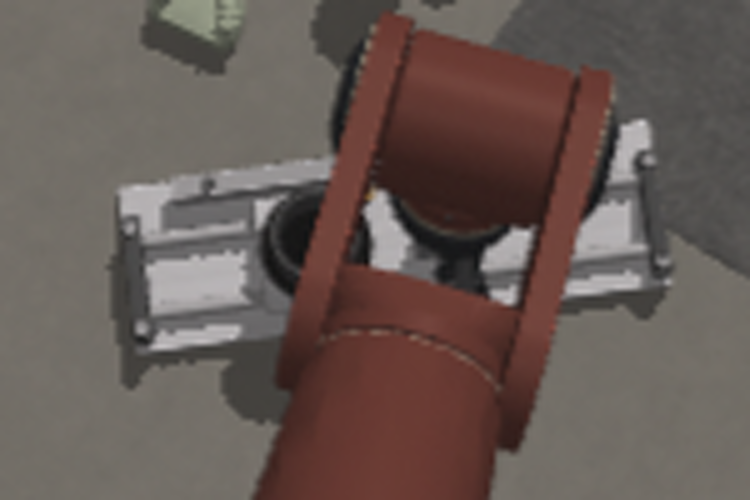

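The ring sits in the nest at top-view crop (310,240), with its rim at z≈0.086 where 0.087 is expected. The hand is on the handle, clear of the ring. Handing in.

```bash
python3 - <<'E'
from h import *
print(ticket.job_done());st()
E
```

```text
the job is handed in; nothing more can be done
None
the job is handed in; nothing more can be done
```

The ring is home in the nest and released, and the carriage is in the notch with the gripper still holding its handle. I handed the job in at about 20.6 s; it gave no verdict.

- **First grasp missed:** my first attempt to grip the ring closed just over its top without moving it. The camera showed the fingertips about 31 mm higher than the reported tool position. I allowed for that from then on, and the second grasp held.
- **Ring:** I lowered it until it met the nest floor with about 7 N and then released it, with the carriage still at its loading end. Its rim measured about 0.086–0.088 m high, against 0.087 m expected when fully home. At the end the ring looked upright in the nest, though the arm partly hid it.
- **Carriage:** it moved about 99.6 mm, against about 99 mm estimated from the images.
    - Near the notch the pushing force dropped from −4 N to about 0, and the carriage jumped forward by itself.
    - A further 1.6 mm push command then moved it only 0.2 mm while the force built to −3 N, so the ball is held in the notch.
    - I backed that command off 0.8 mm, leaving a push of about 1 N along the rail.
- **Not checked directly:** the ball was mostly hidden by the hand, so its position in the notch rests on the force and travel readings. I never measured the grip force on the handle; I judged it only by the fingers having stopped on the handle at about 17 mm. I did not re-measure the slab, tin or green model, but I kept the arm away from them.

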